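Lay the printed upper model in the case pan beside its lower

TASK

The tan upper model is still standing on its heel, the way it came off the printer. Tip it down onto its base and set it in the white case pan in line beside the tan lower model, teeth up and with its front teeth facing the same way as the lower's. Set it down rather than dropping it, and leave the lower, the grey model and the other things on the bench where they are.

Things in the scene. Friction and masses are not known exactly. Their poses are not given: they have to be found in the camera images.
- upper: Tan 3D-printed dental model, ~70 g: base 56 wide, 50 heel to front, 15 thick, flat heel, round front, horseshoe of teeth on top, 31 tall base to tooth tips; vaulted palate. Sides flat, parallel for 32 from the heel. Origin: centre of the base's flat underside. Own x: heel to front teeth; z: base up through the teeth. Starts standing on its heel on the bench, x up, z (teeth) level
- upper_front (a point): middle of the upper's round front, own (25, 0, 15) from its origin. At the start it is on top, 50 above the bench, teeth facing roughly the robot, smooth base facing away. Pushed up here from the teeth side it pivots on the heel's base edge and, past about 25 degrees, falls onto its base, front pointing the way it was pushed
- upper_heel (a point): middle of the upper's flat heel, own (-25, 0, 15) from its origin. The heel face it stands on is 56 wide and 27 deep, from the base plane to the ends of the tooth rows
- lower: the mate: tan printed lower model, same size and frame as the upper but open (no palate) between the tooth rows. Lies loose in the pan, base down, teeth up, own x to its front teeth. It may lie anywhere from near one end of the pan to the middle; the longer free stretch of pan beside it is at least 110 long
- pan: white open case pan, fixed, 145 (own x) by 300 (own y), outside height 36, walls 4, floor 4 thick, with a rim turned out by 9. Inside 137 by 292. Origin: centre of its underside on the bench. Own z is up. A paper card holder is on its -x side
- grey_model: dark grey printed model of another case, same size, shape and frame as the others, also standing on its heel on the bench at least 150 away from the upper. Leave it standing
- bur_block: bystander: white bur block 46 x 78 x 16 with small burs upright in it and a clear cover hinged open, 57 tall. Origin: centre of the underside
- wax_knife: bystander: wax knife lying on the bench along its own x, 205 long, wooden handle 13 thick. Origin: under the middle of the handle
- mix_bowl: bystander: green rubber mixing bowl, diameter 112, 65 tall. Origin: centre of the underside
- putty_tub: bystander: white tub with a blue lid, diameter 76, 62 tall. Origin: centre of the underside
Not all that is in view belongs to the job. What is shaped like the upper but blue or purple is not meant.

How it is judged (in metres and radians):
At the end, for the whole second after the job is handed in: The upper lies at rest on its base on the pan floor (within 6 degrees and 5 mm), teeth up, front pointing the same way as the lower's within 17 degrees, in line beside it (at most about 18 mm ahead or behind); the lower still lies teeth up (angle between each of upper, lower's own z axis and vertical below 0.1 rad and z of upper in the frame of pan below 0.009 m and x of upper in the frame of pan between -0.05 and 0.05 m and y of upper in the frame of pan between -0.125 and 0.125 m and angle between the x axis of upper and the x axis of lower, either way round below 0.3 rad and x of upper_front in the frame of lower above 0.005 m and x of upper_heel in the frame of lower below -0.005 m and linear speed of upper below 0.02 m/s and angular speed of upper below 0.2 rad/s); the robot touches nothing.
It fails at once if the tan upper model is let fall from more than about 3 cm (height (world z) of upper above 0.036 m and contact force between upper and anything else below 0.001 N).
It fails at once if the lower model is shoved more than 20 mm (distance of lower from where it was at the start of the episode above 0.02 m).
It fails at once if the grey model is pushed or knocked over (distance of grey_model from where it was at the start of the episode above 0.02 m or angle between grey_model's own x axis and vertical above 0.3 rad).
It fails at once if another thing on the bench is shoved more than 25 mm (distance of any of bur_block, wax_knife, mix_bowl, putty_tub from where it was at the start of the episode above 0.025 m).
It also fails if it takes over 45 s, if anything falls off the work surface, if the arm or the gripper's body presses on something with over 40 N, if the wrist force passes 120 N, or if a joint passes its speed limit or range.

ROBOT

A 6-joint arm with a two-finger parallel gripper is mounted at the origin on the work surface. World frame = base frame: x ahead of the robot, y to its left, z up, the work surface at z = 0. Lengths are in mm, angles in rad, forces in N, time in s.
With the tool pointing down it reaches from about 250 to 775 mm from the base axis. Payload 4 kg.
Tool frame: the origin (TCP) lies at the very end of the fingers, on their centre line; the grasp point (between the pads) lies 19 mm behind it; z points along the fingers, y is the line along which they close (so a half turn about z gives the same grasp; the last joint's range is limited). The gripper opens to 94 mm and grips with 3 to 60 N. Pads are 16 mm wide; open, the fingers measure 119 mm over their backs; the gripper's body (75 mm by 177 mm) begins 78 mm behind the grasp point.
Start: joints at [-1.342, 0.087, 1.371, -0, 1.684, -0.103], TCP at [179.158, -520.022, 205.506] pointing down, gripper open.
Joint ranges: [-3.1, 3.1], [-0.76, 2.03], [0.27, 2.55], [-1.08, 4.22], [0.17, 2.65], [-2.57, 2.57]. Speed limits (rad/s): [2.79, 2.79, 3.14, 3.14, 3.14, 3.14].

INTERFACE

Orientations are given as [roll, pitch, yaw] about the fixed x, y, z axes, in that order (R = Rz(yaw) Ry(pitch) Rx(roll)).
In Python, from rig import bot, vision gives the robot as it stands. The module is installed in compiled form; this text tells all that it offers.
- The arm moves only by the shell command python3 -m jog 'ROWS' [FORCE]. ROWS is JSON, a list that holds one entry, the list of rows, each a list of 5 numbers: the shift along the tool's x, y, z in mm, then the turn about the tool's z in rad, then the finger opening in mm, from 0 to 94. A call has 1 to 5 rows; each row is the pose to reach, as a shift and turn from the pose commanded when the call began, along the tool's axes at that moment; what a row does not reach only later rows make up. A row lasts 1/10 s, in which the tool goes at most 50 mm and 8.59 degrees, less where a joint would pass 70% of its speed; a pose out of reach is approached as far as the arm can. A call with a gripper value outside its range is refused whole. The fingers move at their own pace and stop on an object; FORCE is the grip in N (left out, the last holds). Time passes only in rows, so rows that repeat a pose let the fingers close. It gives the time, the measured TCP pose, the force, the opening and the grip force at its end, in the units of the state.
- bot.get_obs(): the state, without advancing time (a new reading comes with each control period).
- vision.read_camera(name): name is "side" or "top" or "wrist"; returns (picture, depth): 400x640x3 uint8, red, green, blue; 400x640 float32, mm along the optical axis (not along the pixel's ray), 0 where there is no reading.
- vision.camera_params(name): a dict with "fx", "fy", "cx", "cy" (pixels), "extrinsics" (4x4, takes a point from world to camera coordinates). Camera axes: x right, y up, looking along -z (the intrinsics and any distortion apply to the point x, -y, -z); pixel columns grow to the right and rows downward; lengths in mm; the calibration is good to about 2 mm. A picture is of the moment at which its call begins: read the wrist's pose just before it. camera_params takes no time and is no camera call; for the wrist camera it gives the pose at the moment of the call.
- bot.close_job(): hands the job in; it is judged then, once.
The state is a dict: "clock": time; "qpos": joint angles; "joint_velocities": joint speeds; "tau": joint torques, N m; "position": TCP position; "ee_rot": TCP orientation; "force": force on the tool from outside, world axes, zero at the start; "torque": the same for the moment, N m; "width": finger opening in mm; "gripper_force": force on a finger pad.
Only numpy, scipy, OpenCV 4.12 (cv2) and the standard library are available. Lean on these libraries where they do the work, as an engineer would, in place of code of your own. Each camera call takes 0.05 s, during which the arm holds its last target. There are 200 camera calls.

## Working session

There is one attempt and no reset: what is moved stays moved. The work goes in short steps, Python scripts to look and compute and a shell command to move; the robot and the scene stay as the last step left them, time stands still between calls to the robot, and variables do not carry over. Pictures are saved under pics/ and viewed, at most 10 in all, crops included, and the job is handed in when it is done.

```bash
mkdir -p pics; cat > h.py <<'E'
import numpy as np, cv2
from rig import bot, vision
def P(name,d,u,v,p=None):
    p=p or vision.camera_params(name); z=d[int(v),int(u)]
    c=np.array([(u-p['cx'])/p['fx']*z,-(v-p['cy'])/p['fy']*z,-z,1])
    return (np.linalg.inv(np.array(p['extrinsics']))@c)[:3].round(1)
def snap(name,tag):
    p=vision.camera_params(name); im,d=vision.read_camera(name)
    np.savez(f'{tag}.npz',im=im,d=d,p=np.array([p],dtype=object)); cv2.imwrite(f'pics/{tag}.png',im[:,:,::-1])
    return im,d,p
def load(tag):
    f=np.load(f'{tag}.npz',allow_pickle=True); return f['im'],f['d'],f['p'][0]
E
python3 - <<'E'
from h import *
for n in('top','side'):
    im,d,p=snap(n,n+'0'); print(n,{k:v for k,v in p.items() if k!='extrinsics'},np.linalg.inv(np.array(p['extrinsics'])).round(2).tolist())
a=bot.get_obs(); print(a)
E
```

```text
top {'fx': 366.4867989126434, 'fy': 366.4867989126434, 'cx': 318.2609617390934, 'cy': 200.60190022226976} [[0.03, 0.97, -0.24, 376.57], [-1.0, 0.03, -0.0, -60.59], [0.01, 0.24, 0.97, 845.63], [0.0, 0.0, 0.0, 1.0]]
side {'fx': 483.9479314293216, 'fy': 483.9479314293216, 'cx': 317.04978479368214, 'cy': 205.60613244055415} [[-0.91, 0.27, -0.3, 183.88], [-0.41, -0.63, 0.66, 710.71], [-0.02, 0.72, 0.69, 873.96], [0.0, 0.0, 0.0, 1.0]]
{'clock': 0.1, 'qpos': array([-1.34212146e+00,  8.78840888e-02,  1.37208519e+00, -1.22545448e-05,
        1.68362556e+00, -1.03062811e-01]), 'joint_velocities': array([ 0.00057762, -0.00027669, -0.00365594, -0.00042214,  0.00011413,
        0.00016876]), 'tau': array([ 2.05492812e-03, -3.41252410e+01, -3.03301406e+01,  7.19500263e-02,
        3.04088881e-02, -9.77809100e-05]), 'position': array([ 179.02465478, -519.5200624 ,  204.42870369]), 'ee_rot': array([-3.13959984e+00, -1.93870554e-04,  3.31736120e-01]), 'force': array([ 0.21933542,  0.13728289, -0.2144434 ]), 'torque': array([-0.04703032,  0.00938354,  0.04174732]), 'gripper_force': 0.0, 'width': 94.22040213131825}
```

View pics/top0.png

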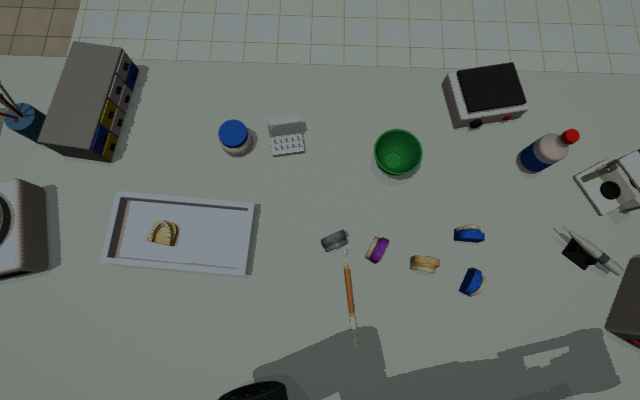

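View pics/side0.png

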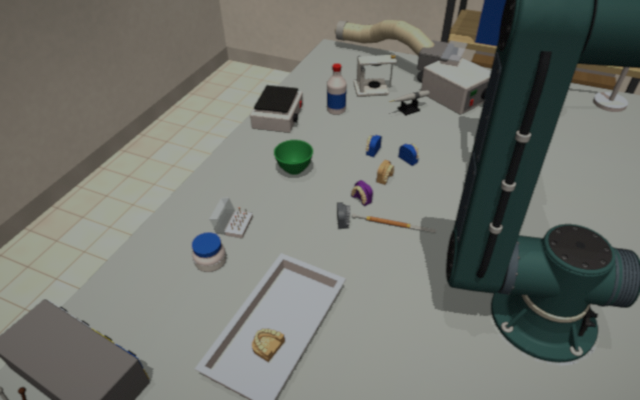

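The candidates are: tan at (425,264) on the bench, tan at (163,234) in the pan (the lower), grey (335,240), purple (377,249), and blue (469,234) and (473,282). I choose (425,264) and check it in a crop.

```bash
python3 - <<'E'
from h import *
im,d,p=load('top0')
a=cv2.resize(im[215:305,310:500],None,fx=4,fy=4,interpolation=cv2.INTER_CUBIC)[:, :760]
b=cv2.resize(im[180:285,90:270],None,fx=2,fy=2,interpolation=cv2.INTER_CUBIC)
c=np.zeros((a.shape[0]+b.shape[0],760,3),np.uint8); c[:a.shape[0]]=a; c[a.shape[0]:,:b.shape[1]]=b
cv2.imwrite('pics/c1.png',c[:,:,::-1])
# points from depth
v,u=np.mgrid[0:400,0:640]
c=np.stack([(u-p['cx'])/p['fx']*d,-(v-p['cy'])/p['fy']*d,-d,np.ones_like(d)],-1)
W=(c@np.linalg.inv(np.array(p['extrinsics'])).T)[...,:3]
np.save('W.npy',W)
for n,(u0,v0,u1,v1) in dict(upper=(405,250,445,280),grey=(318,226,350,254),purple=(362,234,392,266)).items():
    q=W[v0:v1,u0:u1].reshape(-1,3); q=q[(q[:,2]>36)&(q[:,2]<70)]
    r=cv2.minAreaRect(q[:,:2].astype(np.float32)); print(n,len(q),q.mean(0).round(1),q.max(0).round(1),r,q.min(0).round(1))
for n,uv in dict(bench=(400,300),tl=(117,196),tr=(253,204),br=(248,273),bl=(104,265),floor=(215,235),lfront=(163,222),lheel=(163,245)).items(): print(n,W[uv[1],uv[0]].round(1))
q=W[215:250,140:185].reshape(-1,3);m=(q[:,2]>12)&(q[:,2]<60);q=q[m];print('lower',len(q),cv2.minAreaRect(q[:,:2].astype(np.float32)),q.max(0),q.min(0))
E
```

```text
upper 319 [ 441.9 -298.4   47.6] [ 457.4 -273.8   53.9] ((440.51177978515625, -300.076416015625), (53.678985595703125, 31.47569465637207), 81.55115509033203) [ 423.5 -326.9   36.2]
grey 306 [487.  -98.4  47.3] [511.5 -68.8  55.1] ((486.0084228515625, -99.76319122314453), (31.3552188873291, 54.97559356689453), 25.43093490600586) [ 466.3 -124.1   36. ]
purple 309 [ 471.  -192.8   47.4] [ 496.6 -172.7   54.4] ((473.3819885253906, -192.26220703125), (30.868425369262695, 55.19257354736328), 63.89924240112305) [ 443.7 -216.3   36. ]
bench [ 362.5 -249.1    1.6]
tl [376.6 -60.6 845.6]
tr [562.9  87.6  36. ]
br [410.7  93.9  -1.4]
bl [418.  421.4  -0.7]
floor [493.7 174.9   6.1]
lfront [514.9 285.5  35.8]
lheel [467.1 292.    3.9]
lower 566 ((494.8350830078125, 288.9329833984375), (55.896507263183594, 50.887107849121094), 80.18235778808594) [520.02858438 320.49605102  38.76587683] [465.40229158 260.73777145  12.00247353]
```

View pics/c1.png

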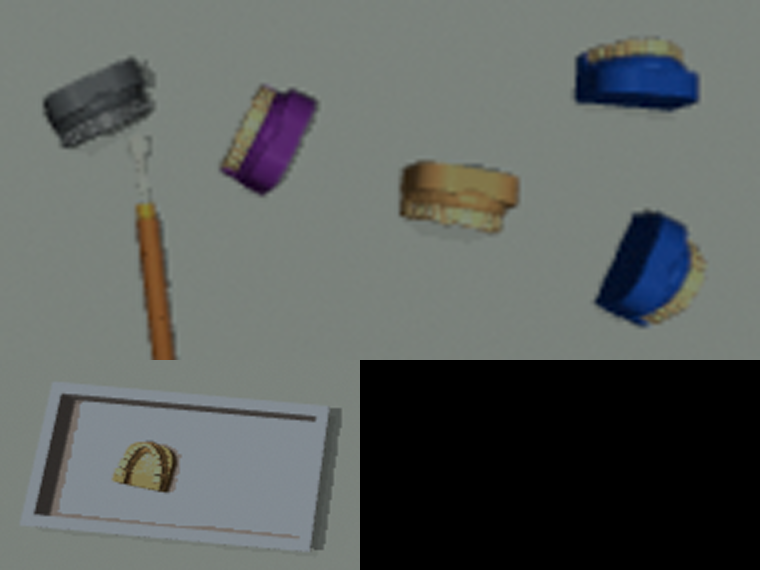

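The crop shows the tan upper standing alone, teeth toward the robot, base facing away. The lower is in the pan with its front toward +x. Now the pan pose.

```bash
python3 - <<'E'
from h import *
W=np.load('W.npy')
q=W[180:285,95:265].reshape(-1,3); m=(q[:,2]>30)&(q[:,2]<42)&(q[:,0]<600); q=q[m]
r=cv2.minAreaRect(q[:,:2].astype(np.float32)); print('rim',r, cv2.boxPoints(r).round())
q=W[215:250,140:185].reshape(-1,3);q=q[(q[:,2]>12)&(q[:,2]<22)]
print(cv2.boxPoints(cv2.minAreaRect(q[:,:2].astype(np.float32))).round())
for n,(u0,v0,u1,v1) in dict(b1=(450,222,490,246),b2=(456,265,490,300),lower=(140,215,185,250)).items():
    q=W[v0:v1,u0:u1].reshape(-1,3); q=q[(q[:,2]>25)&(q[:,2]<70)]; print(n,q.min(0).round(),q.max(0).round(),q.mean(0).round())
# top-edge front profile of upper, z>44, in push frame
q=W[250:280,405:445].reshape(-1,3); q=q[(q[:,2]>25)]
a=np.array([np.cos(-.148),np.sin(-.148)]); b=np.array([-a[1],a[0]])
for lo in (25,35,40,44,48,51):
    s=q[(q[:,2]>=lo)&(q[:,2]<lo+5)]
    if len(s): print(lo,len(s),(s[:,:2]@a).min().round(),(s[:,:2]@a).max().round(),(s[:,:2]@b).min().round(),(s[:,:2]@b).max().round())
# TCP target: push line at mean
c=np.array([440.5,-300.]); print('c in push frame',c@a,c@b)
t=np.array([179.02,-519.52]); yaw=.3317
x=np.array([np.cos(yaw),np.sin(yaw)]); y=np.array([np.sin(yaw),-np.cos(yaw)])
s=c-a*(31.5/2+45); print('start xy',s,'shift tool',(s-t)@x,(s-t)@y)
E
```

```text
rim ((494.45159912109375, 248.38052368164062), (319.8417663574219, 163.46539306640625), 86.67017364501953) [[404.  93.]
 [567.  84.]
 [585. 403.]
 [422. 413.]]
[[465. 265.]
 [515. 258.]
 [522. 313.]
 [472. 320.]]
b1 [ 497. -430.   26.] [ 530. -376.   55.] [ 512. -399.   45.]
b2 [ 381. -426.   25.] [ 436. -380.   54.] [ 405. -401.   45.]
lower [466. 265.  25.] [519. 320.  39.] [493. 289.  32.]
25 18 466.0 492.0 -256.0 -204.0
35 24 466.0 493.0 -258.0 -204.0
40 54 465.0 493.0 -259.0 -205.0
44 112 464.0 496.0 -257.0 -207.0
48 174 465.0 496.0 -252.0 -212.0
51 57 469.0 495.0 -247.0 -216.0
c in push frame 479.9225314587135 -231.76413397732654
start xy [ 380.41412043 -291.04178721] shift tool 264.82026773439696 -150.4397263304315
```

```bash
python3 -m jog '[[[40,-22,0,0.1,0],[80,-44,0,0.22,0],[120,-68,0,0.34,0],[160,-90,0,0.44,0],[200,-113,0,0.48,0]]]' && python3 - <<'E'
from h import *
o=bot.get_obs(); t=o['position']; yaw=o['ee_rot'][2]; s=np.array([380.4,-291.])-t[:2]
print(o['clock'],t,o['ee_rot'],s@[np.cos(yaw),np.sin(yaw)],s@[np.sin(yaw),-np.cos(yaw)])
E
```

```text
clock: 0.6
position: [332.2, -346.4, 205.0]
ee_rot: [-3.141, 0.0, -0.151]
force: [0.5, -0.0, 1.0]
width: 57.3
gripper_force: 0.0
0.6 [ 332.15179309 -346.39333639  204.96900497] [-3.14114786e+00  3.57572251e-04 -1.51414470e-01] 39.3408445191591 -62.037159338910826
```

```bash
python3 -m jog '[[[20,-31,20,0,0],[39,-62,50,0,0],[39,-62,95,0,0],[39,-62,140,0,0],[39,-62,165,0,0]]]' && python3 - <<'E'
from h import *
snap('wrist','w1')
E
```

```text
clock: 1.1
position: [377.2, -289.8, 36.1]
ee_rot: [-3.138, 0.006, -0.147]
force: [0.7, -0.4, -1.1]
width: 17.2
gripper_force: 0.0
```

View pics/w1.png

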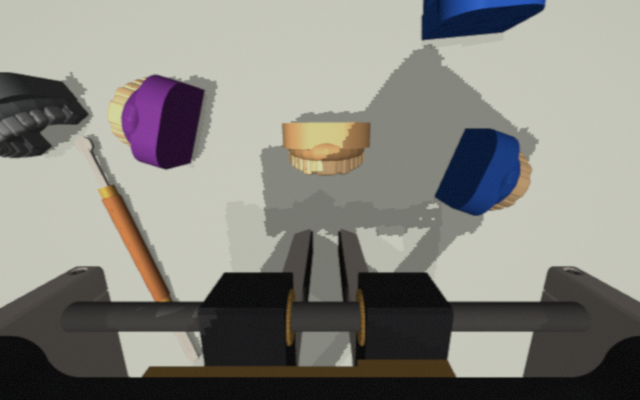

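The upper stands square to and centred on the fingers (centre column about 326). I approach, then push slowly.

```bash
python3 -m jog '[[[12,0,0,0,0],[24,0,0,0,0],[34,0,-2,0,0],[40,0,-2,0,0],[44,0,-2,0,0]]]'; python3 -m jog '[[[3,0,0,0,0],[6,0,0,0,0],[9,0,0,0,0],[12,0,-1,0,0],[12,0,-1,0,0]]]' && python3 - <<'E'
from h import *
snap('wrist','w2')
E
```

```text
clock: 1.65
position: [424.3, -299.8, 43.9]
ee_rot: [3.14, -0.002, -0.148]
force: [-0.8, 0.1, -0.1]
width: 0.4
gripper_force: 0.1
clock: 2.15
position: [434.9, -300.9, 43.6]
ee_rot: [3.141, -0.0, -0.148]
force: [0.1, -0.1, 0.1]
width: 0.4
gripper_force: 0.0
```

View pics/w2.png

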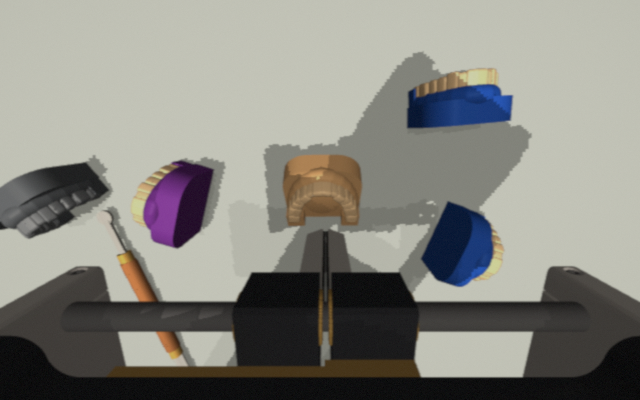

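The upper is down, teeth up, front pointing away, with its heel edge around row 222. I measure it from depth.

```bash
cat >> h.py <<'E'
def cloud(d,p):
    v,u=np.mgrid[0:400,0:640]
    c=np.stack([(u-p['cx'])/p['fx']*d,-(v-p['cy'])/p['fy']*d,-d,np.ones_like(d)],-1)
    return (c@np.linalg.inv(np.array(p['extrinsics'])).T)[...,:3]
E
python3 - <<'E'
from h import *
for tag,box in (('w2',(275,145,375,235)),('top1',(405,235,445,280))):
    im,d,p=snap('top','top1') if tag=='top1' else load(tag)
    W=cloud(d,p); u0,v0,u1,v1=box; q=W[v0:v1,u0:u1].reshape(-1,3)
    q=q[(q[:,2]>9)&(q[:,2]<45)&(d[v0:v1,u0:u1].ravel()>0)]
    print(tag,len(q),q.min(0).round(),q.max(0).round())
    if tag=='top1' or 1:
        r=cv2.minAreaRect(q[:,:2].astype(np.float32)); print(r,cv2.boxPoints(r).round().tolist())
print(bot.get_obs()['position'])
E
```

```text
w2 3792 [ 434. -333.   13.] [ 494. -274.   45.]
((465.0177307128906, -304.1112365722656), (56.060420989990234, 55.37981414794922), 81.38288879394531) [[433.0, -328.0], [488.0, -336.0], [497.0, -281.0], [442.0, -272.0]]
top1 137 [ 484. -330.   16.] [ 505. -288.   38.]
((494.9823913574219, -308.2013854980469), (43.05621337890625, 19.597579956054688), 82.54680633544922) [[482.0, -328.0], [502.0, -331.0], [507.0, -288.0], [488.0, -286.0]]
[ 434.53562923 -300.74361569   43.49282919]
```

```bash
python3 -m jog '[[[0,0,-30,0,0],[0,0,-60,0,40],[10,0,-80,0,80],[20,0,-80,0,94],[20,0,-80,0,94]]]' && python3 - <<'E'
from h import *
im,d,p=snap('wrist','w3')
W=cloud(d,p); ok=(d>0)&(W[...,2]>9)&(W[...,2]<45)&(abs(W[...,0]-480)<50)&(abs(W[...,1]+305)<45)
q=W[ok]; r=cv2.minAreaRect(q[:,:2].astype(np.float32)); print(len(q),r,cv2.boxPoints(r).round().tolist(),q.max(0),q.min(0))
q2=q[q[:,2]<17]; r=cv2.minAreaRect(q2[:,:2].astype(np.float32)); print(len(q2),r,np.percentile(q[:,2],[1,99]))
E
```

```text
clock: 2.75
position: [455.1, -303.8, 123.1]
ee_rot: [3.141, -0.0, -0.148]
force: [-0.8, 0.7, -0.1]
width: 29.0
gripper_force: 0.0
2464 ((481.39398193359375, -306.8582763671875), (55.94922637939453, 51.719482421875), 81.6557846069336) [[452.0, -331.0], [503.0, -338.0], [511.0, -283.0], [460.0, -275.0]] [ 507.32734566 -277.09887527   32.25197917] [ 452.29978911 -335.3817161     9.22223328]
375 ((489.12359619140625, -307.837158203125), (56.09159851074219, 35.9501953125), 82.6222915649414) [13.22404594 31.03682823]
```

View pics/w3.png

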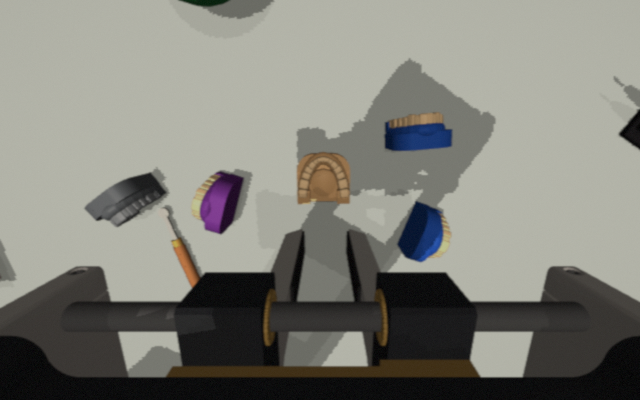

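The upper lies flat, teeth up, front away. Open fully over it, then descend.

```bash
python3 -m jog '[[[10,0,10,0,94],[20,-1,20,0,94],[20,-1,30,0,94],[20,-1,45,0,94],[20,-1,60,0,94]]]'; python3 -m jog '[[[0,0,0,0,94],[0,0,5,0,94]]]'
```

```text
clock: 3.3
position: [473.8, -305.3, 61.5]
ee_rot: [-3.141, 0.001, -0.148]
force: [0.5, -1.1, 0.2]
width: 72.8
gripper_force: 0.0
clock: 3.5
position: [474.2, -305.8, 58.4]
ee_rot: [3.141, -0.0, -0.148]
force: [0.9, -0.0, 0.3]
width: 88.9
gripper_force: 0.0
```

```bash
python3 -m jog '[[[0,0,15,0,94],[0,0,30,0,94],[0,0,45,0,94],[0,0,55,0,94],[0,0,55,0,94]]]'; python3 -m jog '[[[0,0,0,0,50],[0,0,0,0,50],[0,0,0,0,50],[0,0,0,0,50],[0,0,0,0,50]]]' 20
```

```text
clock: 4.0
position: [473.5, -305.1, 1.6]
ee_rot: [-3.14, 0.002, -0.148]
force: [-0.6, -0.3, -0.3]
width: 94.2
gripper_force: 0.0
clock: 4.5
position: [474.4, -305.7, 3.8]
ee_rot: [3.141, -0.0, -0.148]
force: [-0.7, 0.5, -0.2]
width: 57.3
gripper_force: 0.5
```

```bash
python3 -m jog '[[[0,0,0,0,40],[0,0,0,0,40],[0,0,0,0,40],[0,0,-8,0,40],[0,0,-16,0,40]]]' 25; python3 -m jog '[[[0,0,-20,0,40],[0,0,-40,0,40],[0,0,-65,0,40],[0,0,-90,0,40],[0,0,-90,0,40]]]' && python3 - <<'E'
from h import *
im,d,p=snap('wrist','w4')
o=bot.get_obs(); t=o['position']; yaw=o['ee_rot'][2]
# place: model centre = TCP + 7.2 along a ; target centre (484,190)
off=7.2; a=np.array([np.cos(yaw),np.sin(yaw)]); y=np.array([a[1],-a[0]])
s=np.array([484.,190])-off*a-t[:2]; print(t,o['ee_rot'],o['gripper_force'],o['width'],'shift',s@a,s@y)
E
```

```text
clock: 5.0
position: [473.9, -305.5, 19.5]
ee_rot: [-3.141, 0.001, -0.148]
force: [0.9, -0.1, -0.6]
width: 55.7
gripper_force: 25.0
clock: 5.5
position: [476.6, -307.6, 114.7]
ee_rot: [3.136, -0.008, -0.148]
force: [-0.1, -0.7, 0.8]
width: 56.1
gripper_force: 25.0
[ 475.50940562 -306.73877795  112.02433357] [ 3.13862238 -0.00474763 -0.14823732] 24.9872025847435 55.992697212377585 shift -72.16836537624928 -492.5450387654058
```

View pics/w4.png

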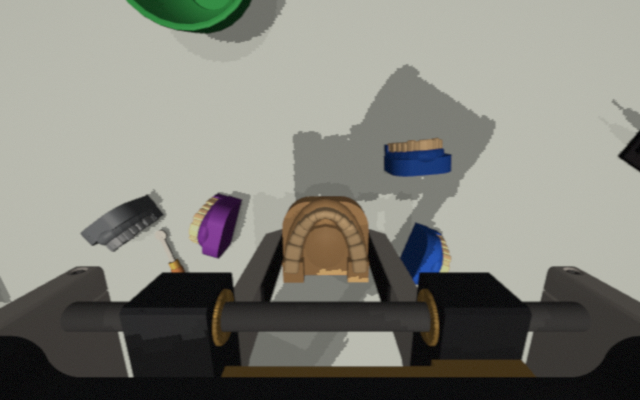

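Held level. I carry it over to the pan, 20 mm higher.

```bash
python3 -m jog '[[[-3,-15,-8,0,40],[-8,-50,-15,0,40],[-14,-90,-20,0,40],[-20,-130,-20,0,40],[-26,-170,-20,0,40]]]'; python3 -m jog '[[[-6,-40,0,0,40],[-12,-80,0,0,40],[-18,-120,0,0,40],[-24,-160,0,0,40],[-30,-200,0,0,40]]]';python3 -m jog '[[[-6,-40,0,0,40],[-11,-75,0,0,40],[-14,-100,0,0,40],[-14,-110,0,0,40],[-14,-110,0,0,40]]]' && python3 - <<'E'
from h import *
im,d,p=snap('wrist','w5')
o=bot.get_obs(); t=o['position']; yaw=o['ee_rot'][2]
W=cloud(d,p); 
print(t,o['ee_rot'],o['gripper_force'],o['width'],o['clock'])
q=W[(d>0)&(W[...,2]>10)&(W[...,2]<45)&(abs(W[...,0]-494)<45)&(abs(W[...,1]-289)<45)]
r=cv2.minAreaRect(q[:,:2].astype(np.float32)); print('lower',len(q),r,q[:,2].max())
q=W[(d>0)&(W[...,2]>80)&(abs(W[...,0]-494)<50)&(abs(W[...,1]-190)<28)]
print('held',len(q),q.max(0),q.min(0))
E
```

```text
clock: 6.05
position: [472.3, -131.0, 128.1]
ee_rot: [-3.14, 0.003, -0.148]
force: [1.2, -0.5, -0.4]
width: 55.8
gripper_force: 25.0
clock: 6.55
position: [471.4, 70.9, 127.9]
ee_rot: [3.141, 0.003, -0.148]
force: [1.3, -0.8, -0.9]
width: 56.0
gripper_force: 25.0
clock: 7.05
position: [474.7, 180.3, 128.2]
ee_rot: [3.14, 0.002, -0.146]
force: [0.4, -0.1, -0.9]
width: 56.0
gripper_force: 25.0
[475.02328395 179.21583426 128.49376532] [ 3.13998403e+00  1.78366936e-03 -1.47182314e-01] 24.98709887266159 55.78567178429748 7.1
lower 2534 ((495.77911376953125, 289.19635009765625), (56.21098327636719, 52.53388977050781), 80.03221893310547) 36.26246587757555
held 27871 [514.14846064 217.99961511 264.22822479] [453.53271127 162.00642917 123.2049256 ]
```

View pics/w5.png

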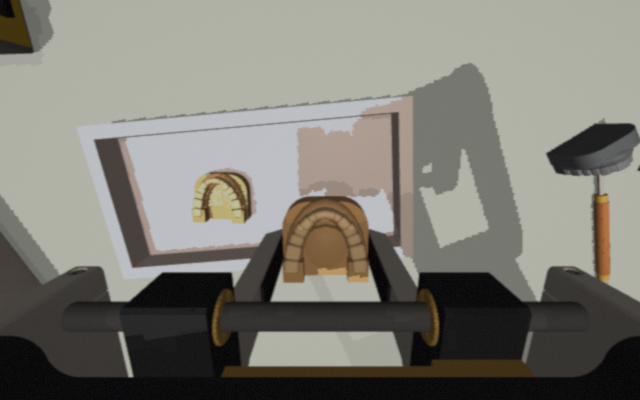

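The lower is at (222,197), undisturbed and facing the same way. The held upper is beside it over free floor. Lower it.

```bash
python3 -m jog '[[[0,0,20,0,40],[0,0,50,0,40],[0,0,80,0,40],[0,0,100,0,40],[0,0,108,0,40]]]'; python3 -m jog '[[[0,0,3,0,40],[0,0,6,0,40],[0,0,9,0,40],[0,0,10,0,40],[0,0,10,0,40]]]'
```

```text
clock: 7.6
position: [473.8, 177.3, 18.6]
ee_rot: [3.139, 0.005, -0.15]
force: [-0.3, 0.0, -1.5]
width: 56.0
gripper_force: 25.0
clock: 8.1
position: [476.3, 179.5, 12.0]
ee_rot: [-3.141, -0.001, -0.148]
force: [-0.4, 0.0, -1.3]
width: 55.6
gripper_force: 25.0
```

```bash
python3 -m jog '[[[0,0,1,0,40],[0,0,1,0,40],[0,0,1,0,40]]]'
```

```text
clock: 8.4
position: [475.9, 179.5, 10.6]
ee_rot: [3.142, -0.0, -0.148]
force: [0.8, -0.2, -0.6]
width: 55.6
gripper_force: 25.0
```

```bash
python3 -m jog '[[[0,0,1,0,40],[0,0,2,0,40],[0,0,2,0,40]]]'; python3 -m jog '[[[0,0,0.5,0,40],[0,0,1,0,40],[0,0,1,0,40]]]'
```

```text
clock: 8.7
position: [475.7, 179.4, 8.2]
ee_rot: [3.141, 0.0, -0.148]
force: [0.4, -0.6, -0.6]
width: 56.1
gripper_force: 25.0
clock: 9.0
position: [475.9, 179.4, 7.7]
ee_rot: [3.141, -0.0, -0.148]
force: [-0.4, -0.3, 1.1]
width: 56.3
gripper_force: 25.0
```

```bash
python3 -m jog '[[[0,0,0.5,0,40],[0,0,1,0,40],[0,0,1,0,40]]]'
```

```text
clock: 9.3
position: [476.0, 179.4, 7.7]
ee_rot: [3.142, -0.0, -0.148]
force: [-2.3, -1.8, 6.7]
width: 55.8
gripper_force: 25.0
```

Contact with the floor (6.7 N). Release partially, then lift.

```bash
python3 -m jog '[[[0,0,-0.5,0,60],[0,0,-0.5,0,66],[0,0,-0.5,0,72],[0,0,-0.5,0,74],[0,0,-0.5,0,74]]]'; python3 -m jog '[[[0,0,-15,0,74],[0,0,-35,0,74],[0,0,-65,0,74],[0,0,-100,0,74],[0,0,-130,0,74]]]';  python3 -m jog '[[[-20,0,-20,0,74],[-40,0,-20,0,74],[-40,0,-20,0,74]]]' && python3 - <<'E'
from h import *
im,d,p=snap('wrist','w6'); W=cloud(d,p)
for n,(x,y) in dict(lower=(495,289),upper=(483,178)).items():
    q=W[(d>0)&(W[...,2]>10)&(W[...,2]<45)&(abs(W[...,0]-x)<42)&(abs(W[...,1]-y)<42)]
    print(n,len(q),cv2.minAreaRect(q[:,:2].astype(np.float32)),np.percentile(q[:,2],[1,50,99]))
E
```

```text
clock: 9.8
position: [475.8, 179.4, 6.7]
ee_rot: [3.141, 0.0, -0.148]
force: [0.7, 0.2, 0.3]
width: 73.9
gripper_force: 0.0
clock: 10.3
position: [476.0, 179.4, 138.5]
ee_rot: [-3.141, -0.001, -0.148]
force: [0.4, 0.7, -0.1]
width: 74.3
gripper_force: 0.0
clock: 10.6
position: [435.5, 185.8, 158.0]
ee_rot: [-3.141, -0.002, -0.147]
force: [0.3, 0.0, -0.6]
width: 73.9
gripper_force: 0.0
lower 2251 ((495.75543212890625, 289.2320556640625), (56.65041732788086, 52.25440979003906), 80.03202819824219) [12.26674777 23.17733453 34.6717503 ]
upper 2129 ((482.7887878417969, 176.86178588867188), (55.37627410888672, 51.493045806884766), 82.02735137939453) [17.31599758 24.39208804 35.09124557]
```

View pics/w6.png

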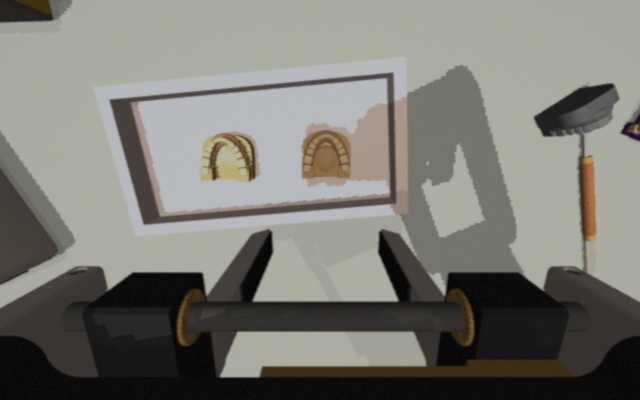

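The upper (326,155) lies flat beside the lower (228,158). Headings differ by 2°, the tooth tops are at 35 mm, and the lower has not moved. Hand in.

```bash
python3 -c "
from rig import bot
print(bot.close_job())"
```

```text
the job is handed in; nothing more can be done
None
```

The tan upper is on its base on the pan floor beside the lower, teeth up and facing within about 2° of the lower's front. The lower stayed where it was, nothing else was knocked in the close-up views, and the job was handed in at about 11 s; no verdict came back.

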